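Feel the rack's wells for a stuck spacer, then seat the flux bottle in the clear one

ROBOT

A 6-joint arm with a two-finger parallel gripper is mounted at the origin on a cart in front of the work surface, level with it; the furniture and walls round the work are solid. World frame = base frame: x ahead of the robot, y to its left, z up, the work surface at z = 0. Lengths are in m, angles in degrees, forces in N, time in s.
With the tool pointing down it reaches from about 0.3 to 0.75 m from the base axis. Payload 8.5 kg.
Tool frame: the origin (TCP) lies on the centre line of the jaws, within the pads' length; the fingertips stand 25 mm ahead of it and the grasp point (between the pads) lies 6 mm ahead of it; z points along the fingers, y is the line along which they close (so a half turn about z gives the same grasp; the last joint's range is limited). The gripper opens to 85 mm and grips with 20 to 120 N. Pads are 22 mm wide; open, the fingers measure 114 mm over their backs; the gripper's body (76 mm by 85 mm) begins 54 mm behind the grasp point. The pads swing forward as they close: fully open they stand 13 mm farther back than shut.
Start: joints at [-87.565, 21.807, 74.336, -0, 83.858, -12.336], TCP at [0.14, -0.532, 0.256] pointing down, gripper open.
Joint ranges: [-178.18, 178.18], [-50.72, 133.34], [12.68, 142.11], [-81.47, 261.47], [9.98, 163.14], [-165.26, 165.26]. Speed limits (degrees/s): [136.94, 136.94, 180, 180, 180, 180].

INTERFACE

Orientations are given as a 3x3 rotation matrix whose columns are the frame's x, y, z axes.
In Python, from rig import telemetry, optics, env gives the robot as it stands.
- The arm moves only by the tool send_rows, never from a script. Its argument "deltas" is a list that holds one entry, the list of rows, each a list of 7 numbers: the shift along the tool's x, y, z in m, then the turn, a rotation vector about the tool's x, y, z in rad, then the opening, from -1 (shut) to 1 (fully open), so that 0 is half open. In form: [[[x, y, z, ax, ay, az, grip], ...]]. A call has 1 to 12 rows; each row shifts and turns the commanded pose from where the row before left it, along the tool's axes as they then stand; what a row does not reach is not made up. A row lasts 1/8 s, in which the tool goes at most 62.5 mm and 10.7 degrees, less where a joint would pass 70% of its speed; a pose out of reach is approached as far as the arm can. A call is refused whole if a number of a shift passes 0.0625 or a number of a turn 0.188, either way. A call with a gripper value outside its range is refused whole. The fingers move at their own pace and stop on an object; "squeeze" is the grip in N (left out, the last holds). Time passes only in rows, so rows that do not move let the fingers close. It gives the time, the measured TCP pose, the force, the opening and the grip force at its end, in the units of the state.
- telemetry.observe(): the state, without advancing time (a new reading comes with each control period).
- optics.get_image(name): name is "scene" or "top" or "wrist"; returns a dict with "image" (384x512x3 uint8, red, green, blue), "range_z" (384x512 float32, m along the optical axis (not along the pixel's ray), 0 where there is no reading), "K" (3x3 intrinsics, pixels), "rvec" (rotation vector, rad) and "tvec" (3), from world to camera coordinates, as OpenCV has them; the wrist camera has in their place "hand_eye" (4x4, takes a point from camera to tool coordinates, whose origin is the TCP and whose axes are the flange's). Camera axes: x right, y down, z forward; pixel columns grow to the right and rows downward; lengths in m; the calibration is good to about 2 mm. A picture is of the moment at which its call begins: read the wrist's pose just before it.
- env.close_job(): hands the job in; it is judged then, once.
The state is a dict: "time_s": time; "q": joint angles; "qvel": joint speeds; "joint_efforts": joint torques, N m; "position": TCP position; "tool_rot": TCP orientation; "ft_force": force on the tool from outside, world axes, zero at the start; "wrist_torque": the same for the moment, N m; "grip_width": finger opening in m; "gripper_force": force on a finger pad.
Only numpy, scipy, OpenCV 4.12 (cv2) and the standard library are available. Lean on these libraries where they do the work, as an engineer would, in place of code of your own. Each camera call takes 0.05 s, during which the arm holds its last target. There are 200 camera calls.

TASK

One of the two wells of the black bottle rack still has an old spacer disc stuck in its bottom, so a bottle would stand proud there. Take the screwdriver from its stand, gently feel down the wells with its tip until you have touched the bottom of the clear (deeper) one, and put the screwdriver back in its stand. Then set the cream flux bottle upright and fully home in the clear well, and leave the other things where they are.

Things in the scene. Friction and masses are not known exactly. Their poses are not given: they have to be found in the camera images.
- rack: black plastic block fixed to the bench, 78 x 166 x 32 mm (x, y, z), six screw heads on top, two round blind wells open upward in its top face. Origin: centre of its underside; y runs along its length through both wells, z up.
- well_a (a point): centre of the mouth of one well (level with the rack's top, 42 mm from the rack's middle towards its +y), axes as the rack's. Well: 40 mm across, 24 mm deep, flat bottom, vertical walls with a 2 mm chamfer at the mouth. One well of the two (either one, changes from start to start) has an old black spacer disc stuck tight in it, 13 mm thick and filling the whole width, so that it is only 11 mm deep; the disc does not come out and stays.
- well_b (a point): centre of the mouth of the other well (42 mm from the rack's middle towards its -y); same size and same remarks as well_a.
- stand: aluminium block fixed to the bench, 46 x 46 mm, 72 mm high, with a low flange on two sides (66 mm over all in its x); one round vertical hole, 12 mm across, 68 mm deep, in the middle of its top. Origin: centre of its underside.
- stand_mouth (a point): centre of the mouth of the stand's hole, level with its top, z up. The screwdriver stands here: shaft in the hole, its tapered handle end resting on the chamfered rim, tip 64 mm below the mouth and not touching the hole's bottom.
- driver_handle (a point): loose yellow-handled screwdriver, 145 mm long, 60 g, standing upright in the stand, tip down (it may lean by up to about 3 degrees). This point: on its axis in the middle of the handle; the point's y axis points along the tool from tip to handle. Handle round, 17 to 20 mm across, from 42 mm below this point (tapered end) to 42 mm above it; nearly straight from 30 mm below to 36 mm above.
- driver_tip (a point): tip of the screwdriver's shaft, 102.5 mm from driver_handle along the axis; shaft 4 mm across, 60 mm of it below the handle. Axes as driver_handle.
- bottle_mid (a point): loose cream dispensing bottle with a black nozzle, standing on the bench, 0.12 kg. This point: on its axis, 47 mm above its underside; z along its axis to the nozzle. Body round, 36 mm across, straight up to 55 mm above its underside, then a shoulder to 73 mm; nozzle tip at 94 mm (only the body and shoulder are solid). When it is fully home this point is 23 mm above the well's mouth, and 36 mm if it stands on the spacer.
- solder_reel: bystander: reel of blue wire with white flanges, 62 mm across, 34 mm high, standing behind the stand; origin at the centre of its underside.
- screw_tub: bystander: clear tub with screws, 61 mm across, 45 mm high, behind the rack; origin at the centre of its underside.
- ipa_bottle: bystander: white bottle with a blue cap, 58 mm across, 160 mm high, behind the rack; origin at the centre of its underside.
Things that resemble listed ones, but are neither listed nor needed, are in the scene too. Leave any orange or pink look-alike of the stand alone.

How it is judged:
By the outcome, as a careful person would: the job done as asked, in the order asked, and still so for the second after the job is handed in, with the robot touching nothing.
It also fails if it takes over 58 s, if anything falls off the work surface, if the arm or the gripper's body presses on something with over 40 N, if the wrist force passes 120 N, or if a joint passes its speed limit or range.

## Working session

There is one attempt and no reset: what is moved stays moved. The work goes in short steps, Python scripts to look and compute and a tool call to move; the robot and the scene stay as the last step left them, time stands still between calls to the robot, and variables do not carry over. Pictures are saved under pics/ and viewed, at most 10 in all, crops included, and the job is handed in when it is done.

Besides the shell and the picture viewer there is one more tool, called after ">>>" as name(argument=value, ...) on one line, values as JSON. send_rows: Moves the arm, as the interface text tells. Its arguments: {"type":"object","properties":{"deltas":{"type":"array"},"squeeze":{"type":"number"}},"required":["deltas"]}

```bash
ls; mkdir -p pics; cat > h.py <<'E'
import numpy as np, cv2
from rig import telemetry, optics, env
def cam(n):
    s=telemetry.observe(); d=optics.get_image(n)
    K=np.array(d["K"]); z=d["range_z"]
    if "rvec" in d:
        R=cv2.Rodrigues(np.array(d["rvec"],float))[0]; t=np.array(d["tvec"],float).ravel()
        Rw=R.T; tw=-R.T@t
    else:
        H=np.array(d["hand_eye"]); T=np.array(s["tool_rot"]).reshape(3,3)
        Rw=T@H[:3,:3]; tw=T@H[:3,3]+np.array(s["position"])
    v,u=np.mgrid[:z.shape[0],:z.shape[1]]
    P=np.stack([(u-K[0,2])/K[0,0]*z,(v-K[1,2])/K[1,1]*z,z],-1)@Rw.T+tw
    P[z==0]=np.nan
    return d["image"],P,K,Rw,tw
def save(img,n): cv2.imwrite("pics/"+n,cv2.cvtColor(img,cv2.COLOR_RGB2BGR))
E
python3 - <<'E'
from h import *
for n in("scene","top"):
    im,P,K,R,t=cam(n); save(im,n+"0.png"); np.save(n+"P.npy",P); np.save(n+"I.npy",im); print(n,t,R[:,2],K[0,0])
print(telemetry.observe())
E
```

```text
pics
scene [0.19925603 0.3138119  0.75965858] [ 0.43344734 -0.44162523 -0.78555112] 348.70338811102954
top [ 0.50858645 -0.0796812   1.03785713] [ 0.07019042  0.02637207 -0.99718495] 368.0162589972433
{'time_s': 0.1, 'q': array([-8.75674458e+01,  2.18364734e+01,  7.43801547e+01,  1.34135975e-04,
        8.38602197e+01, -1.23370325e+01]), 'qvel': array([-0.0010366 , -0.13025677, -0.14284395, -0.00341548, -0.12141678,
        0.06041799]), 'joint_efforts': array([ 2.02227820e-03, -4.49223804e+01, -2.31658083e+01, -2.39091087e-04,
        3.59057813e-03,  1.83343985e-05]), 'position': array([ 0.14018888, -0.53157967,  0.25578117]), 'tool_rot': array([[ 9.66958918e-01,  2.54932242e-01, -5.46013994e-05],
       [ 2.54932084e-01, -9.66958032e-01,  1.34013722e-03],
       [ 2.88846924e-04, -1.30977729e-03, -9.99999101e-01]]), 'ft_force': array([0.83655232, 0.35241144, 1.01216591]), 'wrist_torque': array([ 0.06263281, -0.00179224,  0.02559111]), 'gripper_force': 0.0, 'grip_width': 0.08530188030550866}
```

View pics/top0.png

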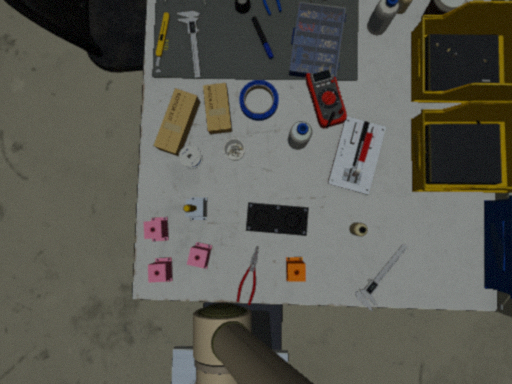

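View pics/scene0.png

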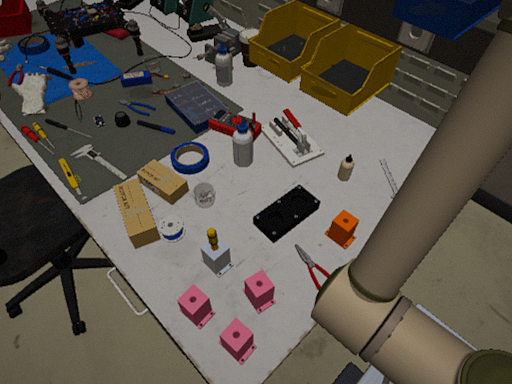

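The top view shows the aluminium stand with the yellow handle at (193,208). Its look-alikes are pink blocks at (156,229), (160,270) and (200,255), and an orange one at (296,270). The rack is at (277,218). The cream bottle is at (359,229); the other bottles are at (300,133) and (385,15). Yellow-handled tools at the left of the scene view are lying down, so I rule them out. Next I'll measure and take one crop to check.

```bash
python3 - <<'E'
import numpy as np,cv2
np.set_printoptions(precision=4,suppress=True)
I=np.load("topI.npy");P=np.load("topP.npy")
S=np.load("sceneP.npy");SI=np.load("sceneI.npy")
def reg(P,u0,u1,v0,v1,z0,z1,I=None):
    q=P[v0:v1,u0:u1].reshape(-1,3); m=(q[:,2]>z0)&(q[:,2]<z1); return q[m]
print("bench",np.nanmedian(P[240:260,320:345,2]), np.nanmedian(S[230:250,180:195,2]))
q=reg(P,240,315,198,240,.02,.045); print("rack",q.mean(0),np.median(q[:,2]),cv2.minAreaRect(q[:,:2].astype(np.float32)))
q=reg(P,185,210,192,222,.06,.082); print("stand top",q.mean(0),len(q),cv2.minAreaRect(q[:,:2].astype(np.float32)))
q=reg(P,175,210,192,225,.1,.2); print("handle",q.mean(0),len(q),q.max(0),q.min(0))
q=reg(P,348,372,218,240,.03,.12); print("bottle",q.mean(0),len(q),q.max(0),q.min(0))
# scene
q=reg(S,250,325,180,245,.026,.04); print("S rack",np.median(q[:,2]),cv2.minAreaRect(q[:,:2].astype(np.float32)))
q=reg(S,195,235,235,275,.066,.08); print("S stand",len(q),cv2.minAreaRect(q[:,:2].astype(np.float32)))
for a in np.arange(.08,.17,.01):
    q=reg(S,200,225,222,255,a,a+.01); print("S handle",a,len(q),q.mean(0) if len(q) else'')
for a in np.arange(.0,.1,.01):
    q=reg(S,335,357,150,183,a,a+.01); print("S bottle",a,len(q),q.mean(0) if len(q) else'')
q=reg(P,225,245,138,162,.02,.06);print("tub",q.mean(0)); q=reg(P,285,315,115,150,.1,.2);print("ipa",q.mean(0)); q=reg(P,178,202,145,168,.02,.06);print("reel",q.mean(0))
c=lambda I,u,v,w:cv2.resize(I[v-w:v+w,u-w:u+w],(390,390),interpolation=cv2.INTER_CUBIC)
cv2.imwrite("pics/crop.png",cv2.cvtColor(np.hstack([c(SI,213,245,35),c(SI,346,168,25)]),cv2.COLOR_RGB2BGR))
E
```

```text
bench 0.00041333835617796133 0.001269159387305041
rack [ 0.5128 -0.1228  0.0314] 0.032118095954988934 ((0.5130859613418579, -0.11916370689868927), (0.16635844111442566, 0.07788154482841492), 86.64351654052734)
stand top [0.5363 0.0966 0.0723] 253 ((0.5362167954444885, 0.10035011172294617), (0.04502909258008003, 0.04516732692718506), 1.4757276773452759)
handle [0.5335 0.1014 0.1404] 79 [0.5436 0.114  0.1555] [0.5249 0.094  0.1079]
bottle [ 0.4913 -0.3338  0.0637] 174 [ 0.5072 -0.3199  0.0943] [ 0.4746 -0.3548  0.0307]
S rack 0.032380842300223256 ((0.5152971148490906, -0.11754939705133438), (0.16974610090255737, 0.0792747512459755), 87.03142547607422)
S stand 321 ((0.5376600027084351, 0.10319554805755615), (0.04682556539773941, 0.04694906622171402), 0.5126396417617798)
S handle 0.08 19 [0.5327 0.1068 0.0841]
S handle 0.09 9 [0.5308 0.1063 0.095 ]
S handle 0.09999999999999999 10 [0.5304 0.11   0.105 ]
S handle 0.10999999999999999 23 [0.5299 0.1087 0.1138]
S handle 0.11999999999999998 22 [0.5293 0.1095 0.1251]
S handle 0.12999999999999998 21 [0.5283 0.1102 0.136 ]
S handle 0.13999999999999996 30 [0.5298 0.1099 0.1456]
S handle 0.14999999999999997 44 [0.5332 0.108  0.1529]
S handle 0.15999999999999998 0 
S bottle 0.0 236 [ 0.5203 -0.3794  0.0015]
S bottle 0.01 30 [ 0.489  -0.3238  0.0151]
S bottle 0.02 36 [ 0.49   -0.3243  0.0251]
S bottle 0.03 30 [ 0.4863 -0.3256  0.035 ]
S bottle 0.04 36 [ 0.4884 -0.3248  0.0453]
S bottle 0.05 40 [ 0.4893 -0.3252  0.0558]
S bottle 0.06 60 [ 0.491  -0.3304  0.0645]
S bottle 0.07 23 [ 0.4919 -0.3329  0.076 ]
S bottle 0.08 13 [ 0.4923 -0.334   0.0837]
S bottle 0.09 4 [ 0.4921 -0.3357  0.092 ]
tub [0.7058 0.0018 0.0359]
ipa [ 0.7349 -0.1715  0.1178]
reel [0.6816 0.1282 0.0345]
```

View pics/crop.png

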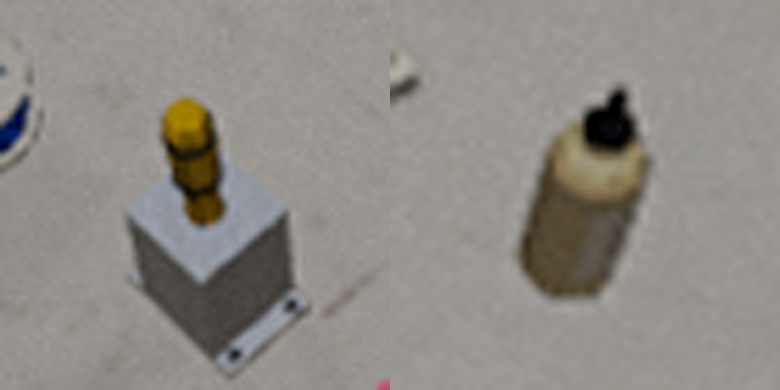

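The crop confirms both: the upright yellow driver is in the aluminium stand, and the cream bottle with the black nozzle is the one I want. Moving above the rack and stand, with the tool squared to the world axes.

>>> send_rows(deltas=[[[0,0,-0.02,0,0,0.129,1],[0,0,-0.02,0,0,0.129,1],[0.036,-0.05,0,0,0,0,1],[0.036,-0.05,0,0,0,0,1],[0.036,-0.05,0,0,0,0,1],[0.036,-0.05,0,0,0,0,1],[0.036,-0.05,0,0,0,0,1],[0.036,-0.05,0,0,0,0,1],[0.036,-0.05,0,0,0,0,1],[0.036,-0.05,0,0,0,0,1],[0.036,-0.05,0,0,0,0,1],[0.036,-0.05,0,0,0,0,1]]], squeeze=50)

```text
time_s: 1.6
position: [0.5012, -0.0299, 0.2962]
tool_rot: [[1.0, -0.0, -0.0], [-0.0, -1.0, -0.0], [-0.0, 0.0, -1.0]]
ft_force: [0.2, -0.6, 0.4]
grip_width: 0.0855
gripper_force: 0.0
```

```bash
python3 - <<'E'
from h import *
np.set_printoptions(precision=4,suppress=True)
im,P,K,R,t=cam("wrist"); save(im,"w1.png"); print(t,R[:,2]); np.save("w1P.npy",P);np.save("w1I.npy",im)
s=telemetry.observe(); print(s["time_s"],s["position"],s["tool_rot"],s["ft_force"])
q=P.reshape(-1,3); m=lambda z0,z1,b: q[(q[:,2]>z0)&(q[:,2]<z1)&(abs(q[:,0]-b[0])<b[2])&(abs(q[:,1]-b[1])<b[2])]
for n,a in dict(rack=(.028,.036,(.514,-.118,.1)),stand=(.066,.076,(.537,.10,.04)),handle=(.14,.16,(.535,.105,.03)),h2=(.08,.14,(.535,.105,.03))).items():
    k=m(*a); print(n,len(k)); 
    if len(k)>5: print(k.mean(0),np.median(k[:,2]),cv2.minAreaRect(k[:,:2].astype(np.float32)))
for c in((.516,-.076),(.512,-.16)):
    k=q[(np.hypot(q[:,0]-c[0],q[:,1]-c[1])<.015)]; print(c,len(k),np.percentile(k[:,2],[5,50,95]) if len(k) else '')
E
```

```text
[ 0.5786 -0.0293  0.414 ] [-0.3023  0.0002 -0.9532]
1.65 [ 0.5036 -0.0248  0.2958] [[ 1.      0.0047  0.0008]
 [ 0.0047 -1.      0.0029]
 [ 0.0008 -0.0029 -1.    ]] [-2.7728  4.611  -3.1909]
rack 5594
[ 0.5163 -0.1187  0.0323] 0.0323949664547373 ((0.5147246718406677, -0.11886228621006012), (0.16635549068450928, 0.07840309292078018), 86.82585144042969)
stand 1167
[0.5396 0.0974 0.0723] 0.07238397981896222 ((0.5375059247016907, 0.10150354355573654), (0.04627152904868126, 0.046887535601854324), 1.475203514099121)
handle 382
[0.5353 0.1025 0.1496] 0.15130856763034922 ((0.5349867343902588, 0.10408425331115723), (0.019166434183716774, 0.01721912808716297), 24.925556182861328)
h2 411
[0.5381 0.0974 0.1146] 0.11679225394713333 ((0.5367929339408875, 0.10023176670074463), (0.019448021426796913, 0.013279044069349766), 20.353078842163086)
(0.516, -0.076) 6171 [0.0102 0.336  0.3591]
(0.512, -0.16) 344 [0.0202 0.0214 0.0227]
```

View pics/w1.png

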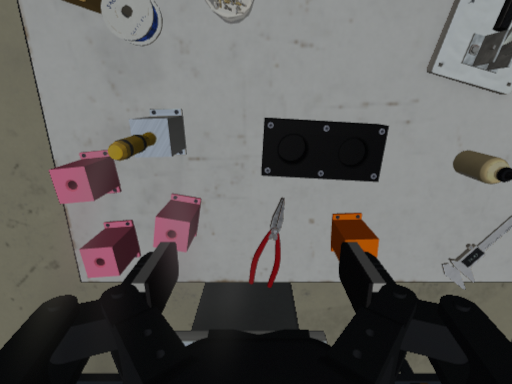

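The wrist view shows the stand and driver at (150,140), the rack wells at (292,148) and (352,151), the bottle at (482,167), and the pink and orange decoys left alone. Range data puts the far-right well floor at about 0.021, which is the spacer. The well nearer the stand looks clear, and I'll confirm that by touch.

>>> send_rows(deltas=[[[0.009,-0.0336,0.02,0,0,0,1],[0.009,-0.0336,0.02,0,0,0,1],[0.009,-0.0336,0.02,0,0,0,1],[0.009,-0.0336,0.02,0,0,0,1],[0,0,0,0,0,0,1],[0,0,0,0,0,0,1],[0,0,0,0,0,0,1]]])

```text
time_s: 2.52
position: [0.5365, 0.1016, 0.217]
tool_rot: [[1.0, -0.001, 0.001], [-0.001, -1.0, -0.0], [0.001, 0.0, -1.0]]
ft_force: [0.7, -0.7, 0.3]
grip_width: 0.0853
gripper_force: 0.0
```

```bash
python3 - <<'E'
from h import *
np.set_printoptions(precision=4,suppress=True)
im,P,K,R,t=cam("wrist"); save(im,"w2.png")
s=telemetry.observe(); print(s["time_s"],s["position"],s["ft_force"],s["tool_rot"])
q=P.reshape(-1,3)
m=lambda z0,z1,b: q[(q[:,2]>z0)&(q[:,2]<z1)&(abs(q[:,0]-b[0])<b[2])&(abs(q[:,1]-b[1])<b[2])]
k=m(.066,.076,(.537,.101,.04)); print("stand",len(k),cv2.minAreaRect(k[:,:2].astype(np.float32)) if len(k)>5 else '')
for a in np.arange(.08,.155,.01):
    k=m(a,a+.01,(.537,.101,.02)); 
    if len(k): print("%.3f"%a,len(k),k.min(0),k.max(0))
q2=np.load("w1P.npy").reshape(-1,3)
for c in((.5168,-.0766),(.5122,-.1604)):
    k=q2[(np.hypot(q2[:,0]-c[0],q2[:,1]-c[1])<.012)&(q2[:,2]<.1)]; print(c,len(k),np.percentile(k[:,2],[5,50,95]) if len(k) else '')
E
```

```text
2.575 [0.5364 0.1017 0.2169] [-0.0576  0.2881  0.6043] [[ 1.     -0.0014  0.001 ]
 [-0.0014 -1.     -0.0001]
 [ 0.001   0.0001 -1.    ]]
stand 1641 ((0.5375585556030273, 0.10165679454803467), (0.04630099609494209, 0.04601756110787392), 1.2588474750518799)
0.080 70 [0.536  0.095  0.0802] [0.5447 0.1092 0.09  ]
0.090 21 [0.5407 0.0971 0.0902] [0.5446 0.1078 0.0988]
0.100 50 [0.5318 0.0939 0.1012] [0.5458 0.1128 0.1099]
0.110 101 [0.533  0.0948 0.11  ] [0.5458 0.1125 0.1199]
0.120 89 [0.5396 0.096  0.1201] [0.5451 0.1135 0.1299]
0.130 113 [0.5361 0.0957 0.1301] [0.545  0.114  0.1399]
0.140 217 [0.5287 0.0957 0.14  ] [0.5444 0.1145 0.15  ]
0.150 358 [0.527  0.0982 0.15  ] [0.5427 0.1133 0.1548]
(0.5168, -0.0766) 216 [0.0076 0.0089 0.0103]
(0.5122, -0.1604) 219 [0.0202 0.0215 0.0227]
```

>>> send_rows(deltas=[[[0,-0.002,0.016,0,0,0,1],[0,0,0.018,0,0,0,1],[0,0,0.018,0,0,0,1],[0,0,0.018,0,0,0,1],[0,0,0.016,0,0,0,1],[0,0,0.01,0,0,0,1],[0,0,0,0,0,0,1],[0,0,0,0,0,0,-1],[0,0,0,0,0,0,-1],[0,0,0,0,0,0,-1],[0,0,0,0,0,0,-1],[0,0,0,0,0,0,-1]]], squeeze=50)

```text
time_s: 4.08
position: [0.5363, 0.104, 0.1206]
tool_rot: [[1.0, -0.0, 0.0], [-0.0, -1.0, -0.001], [0.0, 0.001, -1.0]]
ft_force: [-1.6, -4.1, 3.7]
grip_width: 0.0168
gripper_force: 48.9
```

>>> send_rows(deltas=[[[0,0,0,0,0,0,-1],[0,0,0,0,0,0,-1]]])

```text
time_s: 4.32
position: [0.5364, 0.1041, 0.1206]
tool_rot: [[1.0, -0.0, 0.0], [-0.0, -1.0, -0.001], [0.0, 0.001, -1.0]]
ft_force: [-2.0, -4.5, 4.5]
grip_width: 0.017
gripper_force: 49.2
```

>>> send_rows(deltas=[[[0,0,-0.005,0,0,0,-1],[0,0,-0.012,0,0,0,-1],[0,0,-0.02,0,0,0,-1],[0,0,-0.025,0,0,0,-1],[0,0,-0.018,0,0,0,-1],[0,0,0,0,0,0,-1],[0,0,0,0,0,0,-1]]])

```text
time_s: 5.2
position: [0.5361, 0.1046, 0.1998]
tool_rot: [[1.0, -0.0, -0.001], [-0.0, -1.0, 0.0], [-0.001, -0.0, -1.0]]
ft_force: [-0.2, -1.0, -1.1]
grip_width: 0.0172
gripper_force: 48.7
```

```bash
python3 - <<'E'
from h import *
np.set_printoptions(precision=4,suppress=True)
im,P,K,R,t=cam("wrist"); save(im,"w3.png"); np.save("w3P.npy",P)
s=telemetry.observe(); print(s["time_s"],s["position"],s["ft_force"],s["grip_width"])
iS,PS,*_=cam("scene"); u=cv2.resize(iS[190:280,160:260],(500,450),interpolation=cv2.INTER_CUBIC)
v=cv2.resize(im[60:384,100:420],(300,304)); v=cv2.copyMakeBorder(v,0,146,0,0,cv2.BORDER_CONSTANT); save(np.hstack([u,v]),"lift.png")
E
```

```text
5.25 [0.536  0.1046 0.1996] [ 1.3909 -0.4587 -1.0258] 0.01667951003526326
```

View pics/lift.png

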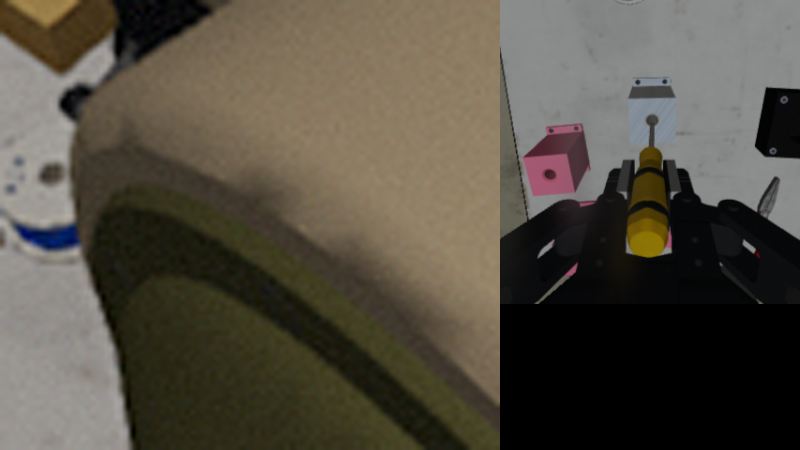

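The wrist view shows the driver hanging straight in the jaws with its tip above the stand's hole; the arm blocks the scene view. Moving to the clear well.

>>> send_rows(deltas=[[[-0.0041,0.0362,0,0,0,0,-1],[-0.0041,0.0362,0,0,0,0,-1],[-0.0041,0.0362,0,0,0,0,-1],[-0.0041,0.0362,0.01,0,0,0,-1],[-0.0041,0.0362,0.01,0,0,0,-1],[0,0,0.01,0,0,0,-1],[0,0,0,0,0,0,-1],[0,0,0,0,0,0,-1]]])

```text
time_s: 6.3
position: [0.516, -0.0756, 0.1705]
tool_rot: [[1.0, 0.001, 0.0], [0.001, -1.0, 0.0], [0.0, -0.0, -1.0]]
ft_force: [0.1, 0.7, 0.1]
grip_width: 0.0173
gripper_force: 48.9
```

```bash
python3 - <<'E'
from h import *
np.set_printoptions(precision=4,suppress=True)
im,P,K,R,t=cam("wrist")
s=telemetry.observe(); print(s["time_s"],s["position"],s["ft_force"],s["grip_width"])
g=lambda p:(lambda c:(K@c/c[2])[:2])(R.T@(np.array(p)-t))
for p in((.5168,-.0766,.032),(.536,-.0766,.032)): print(g(p))
# expected tip
print("tip if vertical",g(s["position"]+[0,0,-.1126]))
u,v=g((.5168,-.0766,.032)).astype(int)
c=im[v-70:v+90,u-100:u+100].copy(); save(cv2.resize(c,(800,600) if 0 else (750,600),interpolation=cv2.INTER_CUBIC),"well.png"); print(u,v)
E
```

```text
6.35 [ 0.516  -0.0756  0.1706] [ 0.1121 -0.4804 -0.3211] 0.01719488098174995
[260.051  186.4971]
[260.1067 166.9053]
tip if vertical [259.1297 195.8824]
260 186
```

View pics/well.png

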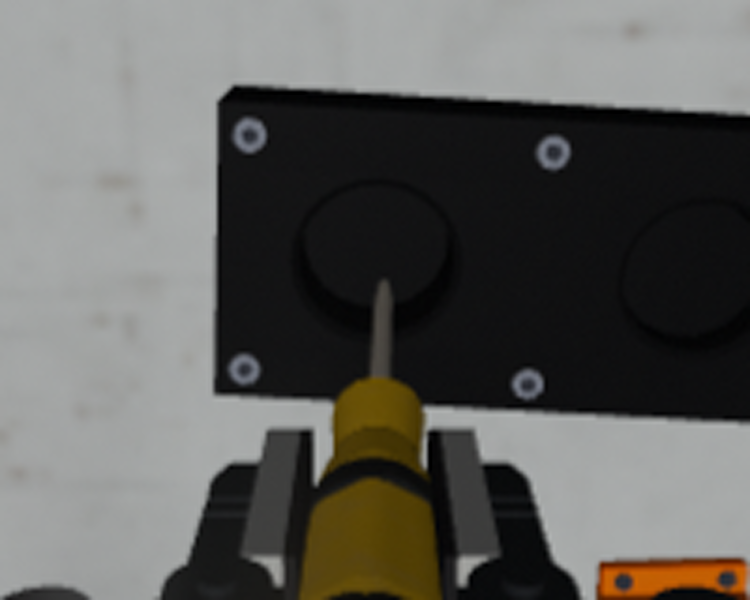

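The wrist crop shows the tip at crop (385,282), full image about (263,191). It is well inside the mouth of the nearer well, centred at crop (375,255), so I'll descend and feel gently.

>>> send_rows(deltas=[[[-0.001,0,0.01,0,0,0,-1],[-0.001,-0.001,0.012,0,0,0,-1],[0,-0.001,0.008,0,0,0,-1],[0,0,0.004,0,0,0,-1],[0,0,0.001,0,0,0,-1],[0,0,0.001,0,0,0,-1],[0,0,0.001,0,0,0,-1],[0,0,0.001,0,0,0,-1],[0,0,0.001,0,0,0,-1],[0,0,0,0,0,0,-1]]])

```text
time_s: 7.6
position: [0.5138, -0.0745, 0.1313]
tool_rot: [[1.0, -0.0, -0.0], [-0.0, -1.0, 0.0], [-0.0, -0.0, -1.0]]
ft_force: [0.8, -0.0, -0.6]
grip_width: 0.0173
gripper_force: 48.8
```

Past the spacer level with no contact. Continuing in small steps.

>>> send_rows(deltas=[[[0,0,0.002,0,0,0,-1],[0,0,0.002,0,0,0,-1],[0,0,0.002,0,0,0,-1],[0,0,0.001,0,0,0,-1],[0,0,0.001,0,0,0,-1],[0,0,0,0,0,0,-1]]])

```text
time_s: 8.35
position: [0.5138, -0.0745, 0.1233]
tool_rot: [[1.0, -0.0, -0.0], [-0.0, -1.0, 0.0], [-0.0, -0.0, -1.0]]
ft_force: [0.2, 0.7, -1.1]
grip_width: 0.0169
gripper_force: 48.8
```

>>> send_rows(deltas=[[[0,0,0.001,0,0,0,-1],[0,0,0.001,0,0,0,-1],[0,0,0,0,0,0,-1]]])

```text
time_s: 8.72
position: [0.5138, -0.0745, 0.1212]
tool_rot: [[1.0, -0.0, -0.0], [-0.0, -1.0, 0.0], [-0.0, -0.0, -1.0]]
ft_force: [0.7, 0.8, 0.5]
grip_width: 0.017
gripper_force: 48.8
```

>>> send_rows(deltas=[[[0,0,0.0005,0,0,0,-1],[0,0,0.0005,0,0,0,-1],[0,0,0,0,0,0,-1]]])

```text
time_s: 9.1
position: [0.514, -0.0745, 0.1207]
tool_rot: [[1.0, -0.0, 0.001], [-0.0, -1.0, -0.0], [0.001, 0.0, -1.0]]
ft_force: [-1.9, 0.3, 4.1]
grip_width: 0.0173
gripper_force: 49.1
```

>>> send_rows(deltas=[[[0,0,0.0005,0,0,0,-1],[0,0,0,0,0,0,-1]]])

```text
time_s: 9.35
position: [0.5141, -0.0746, 0.1205]
tool_rot: [[1.0, -0.0, 0.001], [-0.0, -1.0, -0.0], [0.001, 0.0, -1.0]]
ft_force: [-0.7, 0.1, 6.8]
grip_width: 0.0174
gripper_force: 49.2
```

Contact is clear: 6.8 N at TCP z 0.1205, so the tip is at about 0.008, the full 24 mm depth. Lifting and taking the driver back.

>>> send_rows(deltas=[[[0,0,-0.01,0,0,0,-1],[0,0,-0.025,0,0,0,-1],[0,0,-0.025,0,0,0,-1],[0,0,-0.0205,0,0,0,-1],[0.0041,-0.0358,0,0,0,0,-1],[0.0041,-0.0358,0,0,0,0,-1],[0.0041,-0.0358,0,0,0,0,-1],[0.0041,-0.0358,0,0,0,0,-1],[0.0041,-0.0358,0,0,0,0,-1],[0,0,0,0,0,0,-1],[0,0,0,0,0,0,-1],[0,0,0,0,0,0,-1]]])

```text
time_s: 10.85
position: [0.5344, 0.1036, 0.2004]
tool_rot: [[1.0, -0.001, -0.0], [-0.001, -1.0, -0.0], [-0.0, 0.0, -1.0]]
ft_force: [-0.6, 0.0, -0.7]
grip_width: 0.017
gripper_force: 49.1
```

```bash
python3 - <<'E'
from h import *
np.set_printoptions(precision=4,suppress=True)
im,P,K,R,t=cam("wrist")
s=telemetry.observe(); print(s["time_s"],s["position"],s["ft_force"],s["grip_width"])
g=lambda p:(lambda c:(K@c/c[2])[:2])(R.T@(np.array(p)-t))
u0,v0=210,140; k=7.5
f=lambda p:((g(p)-[u0,v0])*k)
print("mouth",f((.5375,.1015,.072)),"tip vert",f(s["position"]+[0,0,-.1126]),"tip +x4",f(s["position"]+[.004,0,-.1126]),"-y4",f(s["position"]+[0,-.004,-.1126]))
save(cv2.resize(im[v0:v0+80,u0:u0+100],(750,600),interpolation=cv2.INTER_CUBIC),"back.png")
E
```

```text
10.9 [0.5344 0.1036 0.2004] [ 0.1348  1.0554 -0.3862] 0.01718711415282395
mouth [384.2192 353.8626] tip vert [367.2932 418.9551] tip +x4 [367.2601 386.1817] -y4 [401.6885 418.8985]
```

View pics/back.png

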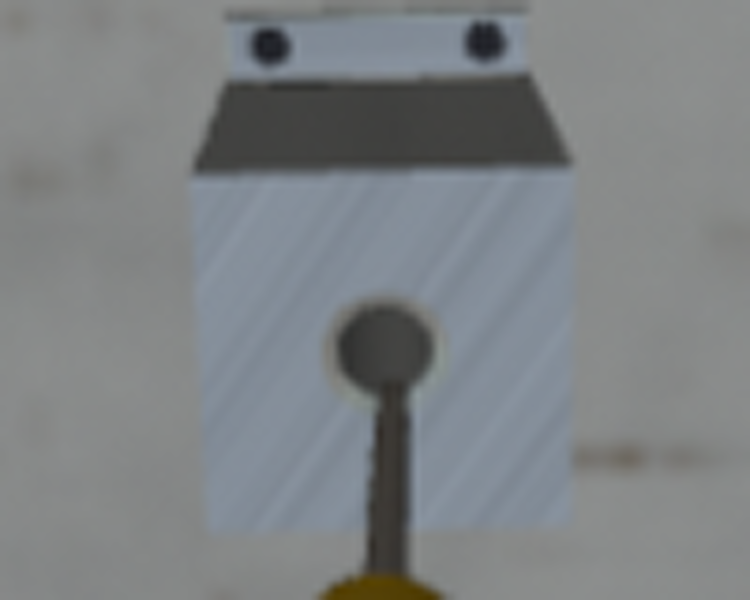

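The tip is at crop (397,378) and the hole centre at (385,350). The tip is about 1.5 mm off centre in x and y, so I'll shift slightly and lower it.

>>> send_rows(deltas=[[[-0.0015,-0.001,0.005,0,0,0,-1],[0,0,0.008,0,0,0,-1],[0,0,0.008,0,0,0,-1],[0,0,0.008,0,0,0,-1],[0.0003,0,0.008,0,0,0,-1],[0.0004,0.0001,0.008,0,0,0,-1],[0.0004,0.0002,0.008,0,0,0,-1],[0.0004,0.0002,0.008,0,0,0,-1],[0,0,0,0,0,0,-1]]])

```text
time_s: 12.02
position: [0.5341, 0.105, 0.1387]
tool_rot: [[1.0, -0.0, -0.001], [-0.0, -1.0, 0.0], [-0.001, -0.0, -1.0]]
ft_force: [-0.8, -0.5, -0.2]
grip_width: 0.0172
gripper_force: 49.1
```

>>> send_rows(deltas=[[[0.0005,0.0004,0.006,0,0,0,-1],[0.0005,0.0004,0.005,0,0,0,-1],[0.0005,0.0002,0.003,0,0,0,-1],[0.0003,0,0.002,0,0,0,-1],[0,0,0.001,0,0,0,-1],[0,0,0,0,0,0,-1],[0,0,0,0,0,0,-1]]])

```text
time_s: 12.9
position: [0.5362, 0.104, 0.1224]
tool_rot: [[1.0, -0.0, 0.0], [-0.0, -1.0, -0.0], [0.0, 0.0, -1.0]]
ft_force: [0.4, -0.3, -0.3]
grip_width: 0.0171
gripper_force: 49.1
```

>>> send_rows(deltas=[[[0,0,0.001,0,0,0,-1],[0,0,0.0005,0,0,0,-1],[0,0,0,0,0,0,-1],[0,0,0,0,0,0,-0.4],[0,0,0,0,0,0,0],[0,0,0,0,0,0,0.5],[0,0,0,0,0,0,1],[0,0,0,0,0,0,1],[0,0,0,0,0,0,1]]])

```text
time_s: 14.02
position: [0.5362, 0.104, 0.1208]
tool_rot: [[1.0, -0.0, 0.0], [-0.0, -1.0, 0.0], [0.0, -0.0, -1.0]]
ft_force: [0.2, -0.3, 0.3]
grip_width: 0.0852
gripper_force: 0.0
```

>>> send_rows(deltas=[[[0,0,-0.01,0,0,0,1],[0,0,-0.025,0,0,0,1],[0,0,-0.03,0,0,0,1],[0,0,-0.03,0,0,0,1],[0,0,-0.025,0,0,0,1],[0,0,0,0,0,0,1],[0,0,0,0,0,0,1]]])

```text
time_s: 14.9
position: [0.5357, 0.104, 0.2401]
tool_rot: [[1.0, -0.0, -0.001], [-0.0, -1.0, 0.0], [-0.001, -0.0, -1.0]]
ft_force: [0.1, -0.6, -0.8]
grip_width: 0.0854
gripper_force: 0.0
```

```bash
python3 - <<'E'
from h import *
np.set_printoptions(precision=4,suppress=True)
im,P,K,R,t=cam("wrist")
s=telemetry.observe(); print(s["time_s"],s["position"],s["ft_force"],s["grip_width"])
q=P.reshape(-1,3)
for a in np.arange(.08,.16,.01):
    k=q[(q[:,2]>a)&(q[:,2]<a+.01)&(abs(q[:,0]-.537)<.022)&(abs(q[:,1]-.101)<.022)]
    if len(k): print("%.3f"%a,len(k),k.min(0),k.max(0))
E
```

```text
14.95 [0.5357 0.104  0.2398] [ 0.9001  0.3625 -0.253 ] 0.0856382048086479
0.080 60 [0.5352 0.0957 0.08  ] [0.5443 0.11   0.0899]
0.090 16 [0.5398 0.0972 0.0906] [0.5433 0.1088 0.0989]
0.100 35 [0.5315 0.0956 0.101 ] [0.5448 0.1143 0.11  ]
0.110 85 [0.5333 0.0956 0.1103] [0.5445 0.1133 0.1199]
0.120 73 [0.538  0.0969 0.1201] [0.5442 0.1138 0.13  ]
0.130 81 [0.5367 0.0972 0.1301] [0.5435 0.1157 0.1398]
0.140 179 [0.5269 0.0974 0.14  ] [0.5432 0.1156 0.15  ]
0.150 292 [0.5261 0.0993 0.15  ] [0.5417 0.1145 0.1547]
```

The driver is back in its stand at the same height and lean. Now to the bottle.

>>> send_rows(deltas=[[[-0.0045,0.0439,0,0,0,0,1],[-0.0045,0.0439,0,0,0,0,1],[-0.0045,0.0439,0,0,0,0,1],[-0.0045,0.0439,0,0,0,0,1],[-0.0045,0.0439,0,0,0,0,1],[-0.0045,0.0439,0,0,0,0,1],[-0.0045,0.0439,0,0,0,0,1],[-0.0045,0.0439,0,0,0,0,1],[-0.0045,0.0439,0,0,0,0,1],[-0.0045,0.0439,0,0,0,0,1],[0,0,0,0,0,0,1],[0,0,0,0,0,0,1]]])

```text
time_s: 16.45
position: [0.4909, -0.3343, 0.24]
tool_rot: [[1.0, -0.0, -0.001], [-0.0, -1.0, 0.002], [-0.001, -0.002, -1.0]]
ft_force: [-0.2, 0.1, 0.1]
grip_width: 0.085
gripper_force: 0.0
```

```bash
python3 - <<'E'
from h import *
np.set_printoptions(precision=4,suppress=True)
im,P,K,R,t=cam("wrist"); save(im,"w5.png")
s=telemetry.observe(); print(s["time_s"],s["position"],s["ft_force"],s["q"])
q=P.reshape(-1,3)
for a in np.arange(.01,.1,.01):
    k=q[(q[:,2]>a)&(q[:,2]<a+.01)&(abs(q[:,0]-.491)<.035)&(abs(q[:,1]+.335)<.035)]
    if len(k): print("%.3f"%a,len(k),k.min(0),k.max(0),(k.min(0)+k.max(0))[1]/2)
E
```

```text
16.5 [ 0.4911 -0.3339  0.2403] [ 0.234  -0.3861  0.0284] [-45.6288  26.919   68.5851   0.0143  84.5697  44.3349]
0.010 36 [ 0.4996 -0.3551  0.0107] [ 0.5117 -0.3218  0.02  ] -0.338474510274711
0.020 40 [ 0.5002 -0.3533  0.02  ] [ 0.5115 -0.3221  0.0298] -0.3377123637990552
0.030 43 [ 0.498  -0.3556  0.0304] [ 0.5116 -0.3214  0.0399] -0.33848118123939847
0.040 46 [ 0.499  -0.3548  0.0401] [ 0.5116 -0.3217  0.0496] -0.3382386615773113
0.050 122 [ 0.477  -0.3565  0.0501] [ 0.5112 -0.3207  0.06  ] -0.33860998795946373
0.060 473 [ 0.4776 -0.355   0.06  ] [ 0.5094 -0.322   0.0698] -0.3385353653173665
0.070 141 [ 0.4847 -0.3477  0.0703] [ 0.5019 -0.3299  0.08  ] -0.3388336466759687
0.080 66 [ 0.4868 -0.3455  0.0801] [ 0.4987 -0.3331  0.0895] -0.3392927023845035
0.090 19 [ 0.4911 -0.3401  0.0902] [ 0.4951 -0.3361  0.0954] -0.33809624700991747
```

>>> send_rows(deltas=[[[0.0024,0.0046,0.025,0,0,0,1],[0,0,0.035,0,0,0,1],[0,0,0.035,0,0,0,1],[0,0,0.035,0,0,0,1],[0,0,0.025,0,0,0,1],[0,0,0.018,0,0,0,1],[0,0,0.01,0,0,0,1],[0,0,0,0,0,0,1],[0,0,0,0,0,0,1]]], squeeze=40)

```text
time_s: 17.62
position: [0.4938, -0.3396, 0.0587]
tool_rot: [[1.0, 0.0, 0.001], [0.0, -1.0, -0.001], [0.001, 0.001, -1.0]]
ft_force: [0.1, 0.7, -0.2]
grip_width: 0.0857
gripper_force: 0.0
```

>>> send_rows(deltas=[[[0,0,0,0,0,0,0.3],[0,0,0,0,0,0,0],[0,0,0,0,0,0,-0.3],[0,0,0,0,0,0,-0.6],[0,0,0,0,0,0,-1],[0,0,0,0,0,0,-1],[0,0,0,0,0,0,-1]]])

```text
time_s: 18.5
position: [0.4936, -0.3397, 0.0582]
tool_rot: [[1.0, -0.0, 0.0], [-0.0, -1.0, -0.0], [0.0, 0.0, -1.0]]
ft_force: [-0.5, 0.9, 6.0]
grip_width: 0.0339
gripper_force: 39.9
```

>>> send_rows(deltas=[[[0,0,-0.006,0,0,0,-1],[0,0,-0.015,0,0,0,-1],[0,0,-0.025,0,0,0,-1],[0,0,-0.025,0,0,0,-1],[0.0039,-0.0439,0,0,0,0,-1],[0.0039,-0.0439,0,0,0,0,-1],[0.0039,-0.0439,0,0,0,0,-1],[0.0039,-0.0439,0,0,0,0,-1],[0.0039,-0.0439,0,0,0,0,-1],[0.0039,-0.0439,0,0,0,0,-1],[0,0,0,0,0,0,-1],[0,0,0,0,0,0,-1]]])

```text
time_s: 20.0
position: [0.5171, -0.0766, 0.1294]
tool_rot: [[1.0, 0.0, 0.001], [0.0, -1.0, -0.001], [0.001, 0.001, -1.0]]
ft_force: [0.4, -0.6, -1.5]
grip_width: 0.0335
gripper_force: 40.3
```

```bash
python3 - <<'E'
from h import *
np.set_printoptions(precision=4,suppress=True)
im,P,K,R,t=cam("wrist"); save(im,"w6.png")
s=telemetry.observe(); p=s["position"]; print(s["time_s"],p,s["ft_force"],s["grip_width"])
q=P.reshape(-1,3)
# bottle body front (+x side) and nozzle
for a in np.arange(.06,.175,.01):
    k=q[(q[:,2]>a)&(q[:,2]<a+.01)&(abs(q[:,0]-p[0])<.03)&(abs(q[:,1]-p[1])<.03)]
    if len(k): print("%.3f"%a,len(k),k.min(0)-p,k.max(0)-p)
k=q[(q[:,2]>.028)&(q[:,2]<.036)&(abs(q[:,0]-.5145)<.06)&(abs(q[:,1]+.1185)<.11)]
print("rack",len(k),cv2.minAreaRect(k[:,:2].astype(np.float32)))
it,PT,*_=cam("top"); save(it,"t6.png"); k=PT[195:242,238:318].reshape(-1,3); k=k[(k[:,2]>.028)&(k[:,2]<.036)]; print(k[:,0].min(),k[:,0].max(),k[:,1].min(),k[:,1].max())
v=im[110:270,150:370]; save(cv2.resize(v,(770,560),interpolation=cv2.INTER_CUBIC),"well2.png")
E
```

```text
20.05 [ 0.5171 -0.077   0.1292] [-0.4268 -0.2367 -1.0613] 0.034042183480329787
0.070 119 [ 0.006  -0.0154 -0.0552] [ 0.0187  0.0185 -0.0492]
0.080 280 [ 0.0057 -0.0156 -0.0492] [ 0.0188  0.0184 -0.0392]
0.090 343 [ 0.0056 -0.0158 -0.0392] [ 0.0187  0.0183 -0.0292]
0.100 415 [ 0.0061 -0.0217 -0.0292] [ 0.019   0.0191 -0.0192]
0.110 855 [ 0.0056 -0.0295 -0.0192] [ 0.0185  0.03   -0.0092]
0.120 1280 [-0.0112 -0.0297 -0.0092] [0.0185 0.0299 0.0008]
0.130 3120 [-0.011  -0.0296  0.0008] [0.0177 0.0298 0.0108]
0.140 1767 [-0.0117 -0.0296  0.0108] [0.0141 0.0299 0.0208]
0.150 1844 [-0.0062 -0.03    0.0208] [0.0143 0.03   0.0308]
0.160 762 [-0.0023 -0.0277  0.0308] [0.0169 0.0297 0.0408]
0.170 2073 [ 0.0085 -0.0252  0.0409] [0.0183 0.0277 0.0508]
rack 12983 ((0.5149447917938232, -0.1188359335064888), (0.16704672574996948, 0.07889902591705322), 86.61888885498047)
0.47035650124163586 0.5465930460265629 -0.20340062563911904 -0.17138204852268552
```

View pics/well2.png

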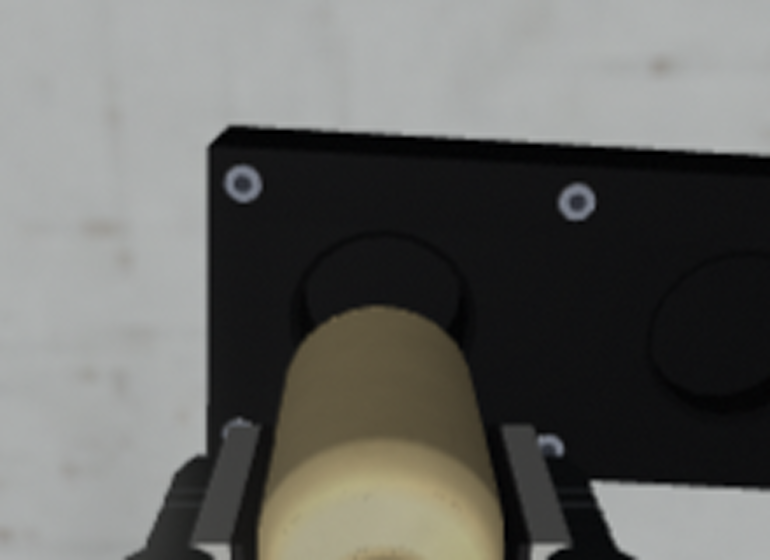

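The well mouth is centred at crop x of about 383 and the bottle at about 378, so the bottle is roughly 1 mm towards +y. Correcting that and descending.

>>> send_rows(deltas=[[[-0.0005,0.001,0.008,0,0,0,-1],[0,0,0.012,0,0,0,-1],[0,0,0.01,0,0,0,-1],[0,0,0.006,0,0,0,-1],[0,0,0.003,0,0,0,-1],[0,0,0.003,0,0,0,-1],[0,0,0.003,0,0,0,-1],[0,0,0,0,0,0,-1]]])

```text
time_s: 21.1
position: [0.5164, -0.0772, 0.0838]
tool_rot: [[1.0, -0.0, -0.0], [-0.0, -1.0, 0.0], [-0.0, -0.0, -1.0]]
ft_force: [0.1, -1.0, -1.4]
grip_width: 0.0343
gripper_force: 40.2
```

>>> send_rows(deltas=[[[0,0,0.003,0,0,0,-1],[0,0,0.003,0,0,0,-1],[0,0,0.003,0,0,0,-1],[0,0,0.003,0,0,0,-1],[0,0,0.002,0,0,0,-1],[0,0,0.001,0,0,0,-1],[0,0,0,0,0,0,-1]]])

```text
time_s: 21.98
position: [0.5164, -0.0772, 0.0688]
tool_rot: [[1.0, -0.0, -0.0], [-0.0, -1.0, 0.0], [-0.0, -0.0, -1.0]]
ft_force: [-0.1, 0.1, -1.6]
grip_width: 0.0343
gripper_force: 40.2
```

>>> send_rows(deltas=[[[0,0,0.001,0,0,0,-1],[0,0,0.001,0,0,0,-1],[0,0,0,0,0,0,-1]]])

```text
time_s: 22.35
position: [0.5164, -0.0772, 0.0668]
tool_rot: [[1.0, -0.0, -0.0], [-0.0, -1.0, 0.0], [-0.0, -0.0, -1.0]]
ft_force: [-0.1, -0.7, -0.9]
grip_width: 0.0339
gripper_force: 40.2
```

>>> send_rows(deltas=[[[0,0,0.0005,0,0,0,-1],[0,0,0.0005,0,0,0,-1],[0,0,0,0,0,0,-1]]])

```text
time_s: 22.72
position: [0.5166, -0.0772, 0.0662]
tool_rot: [[1.0, -0.0, 0.001], [-0.0, -1.0, -0.0], [0.001, 0.0, -1.0]]
ft_force: [-1.0, 0.8, 2.7]
grip_width: 0.0336
gripper_force: 40.7
```

Contact is exactly at the fully home height. Releasing and retreating.

>>> send_rows(deltas=[[[0,0,0,0,0,0,-0.1],[0,0,0,0,0,0,0.2],[0,0,0,0,0,0,0.6],[0,0,0,0,0,0,1],[0,0,0,0,0,0,1],[0,0,-0.01,0,0,0,1],[0,0,-0.025,0,0,0,1],[0,0,-0.035,0,0,0,1],[0,0,-0.035,0,0,0,1],[0,0,-0.035,0,0,0,1],[0,0,-0.02,0,0,0,1],[0,0,0,0,0,0,1]]])

```text
time_s: 24.22
position: [0.5167, -0.0773, 0.2275]
tool_rot: [[1.0, -0.0, 0.003], [-0.0, -1.0, -0.001], [0.003, 0.001, -1.0]]
ft_force: [-0.2, 0.1, -0.3]
grip_width: 0.0852
gripper_force: 0.0
```

>>> send_rows(deltas=[[[-0.03,0,0,0,0,0,1],[-0.04,0,0,0,0,0,1],[0,0,0,0,0,0,1],[0,0,0,0,0,0,1]]])

```text
time_s: 24.72
position: [0.4468, -0.0773, 0.2256]
tool_rot: [[1.0, -0.0, 0.0], [-0.0, -1.0, 0.0], [0.0, -0.0, -1.0]]
ft_force: [0.2, 0.2, 0.3]
grip_width: 0.0854
gripper_force: 0.0
```

```bash
python3 - <<'E'
from h import *
np.set_printoptions(precision=4,suppress=True)
im,P,K,R,t=cam("wrist"); save(im,"final.png")
s=telemetry.observe(); print(s["time_s"],s["position"],s["ft_force"])
q=P.reshape(-1,3)
for a in np.arange(.04,.115,.01):
    k=q[(q[:,2]>a)&(q[:,2]<a+.01)&(abs(q[:,0]-.517)<.03)&(abs(q[:,1]+.077)<.03)]
    if len(k): print("%.3f"%a,len(k),k.min(0),k.max(0),(k.min(0)+k.max(0))[1]/2)
E
```

```text
24.775 [ 0.447  -0.0773  0.2255] [-1.0631 -0.7568 -0.0444]
0.060 224 [ 0.4988 -0.0939  0.0619] [ 0.534  -0.0588  0.07  ] -0.07638173989420248
0.070 615 [ 0.5002 -0.0916  0.07  ] [ 0.5319 -0.0613  0.0775] -0.07641088283948884
0.080 199 [ 0.5068 -0.0844  0.0809] [ 0.524  -0.0674  0.09  ] -0.0759170623170349
0.090 74 [ 0.5114 -0.0808  0.0901] [ 0.5199 -0.072   0.0999] -0.0763986687273456
0.100 14 [ 0.5144 -0.0773  0.1001] [ 0.5169 -0.0747  0.1024] -0.07600006438099892
```

View pics/final.png

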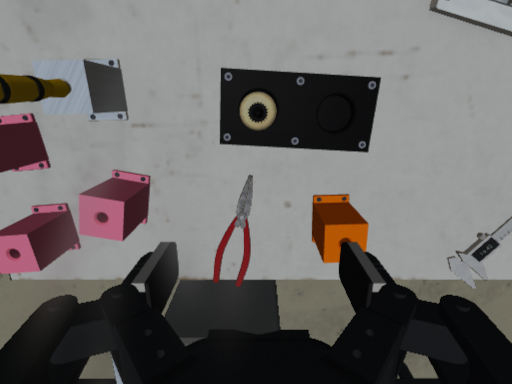

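The final view shows the bottle upright in the clear well at (258,111), with its nozzle tip at z 0.102, which is the fully home height. The driver is standing in its stand at (60,90). Nothing else has moved, and the robot is touching nothing.

```bash
python3 -c "
from rig import env; print(env.close_job())"
```

```text
the job is handed in; nothing more can be done
None
```

The job is handed in at about 25 s: I touched the bottom of the clear well (the one nearer the stand) with the screwdriver tip and returned the driver to its stand, then set the cream bottle upright and fully home in that well.

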